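Hold a culture tube at its marked slope on the sprung stud

ROBOT

A 6-joint arm with a two-finger parallel gripper is mounted at the origin on the work surface. World frame = base frame: x ahead of the robot, y to its left, z up, the work surface at z = 0. Lengths are in m, angles in rad, forces in N, time in s.
With the tool pointing down it reaches from about 0.25 to 0.725 m from the base axis. Payload 4 kg.
Tool frame: the origin (TCP) lies where the fingers leave the gripper's body, on its centre line; the fingertips stand 73 mm ahead of it and the grasp point (between the pads) lies 54 mm ahead of it (bot.tip_reach is the z of the fingertips in the tool frame, in m); z points along the fingers, x is the direction in which the jaws open and shut, and the axes are right-handed (so a half turn about z gives the same grasp; the last joint's range is limited). The gripper opens to 85 mm and grips with 20 to 120 N. Pads are 22 mm wide; open, the fingers measure 114 mm over their backs; the gripper's body (76 mm by 85 mm) begins 54 mm behind the grasp point. The pads swing forward as they close: fully open they stand 13 mm farther back than shut.
Start: joints at [1.101, 0.241, 0.005, 1.335, 0, 1.571], TCP at [0.226, 0.446, 0.304] pointing down, gripper open.
Joint ranges: [-2.72, 2.72], [-1.05, 1.87], [-1.09, 1.28], [-1.99, 2.15], [-1.42, 1.44], [-3.14, 3.14]. Speed limits (rad/s): [2.79, 2.79, 3.14, 3.14, 3.14, 3.14].

INTERFACE

Orientations are given as a unit quaternion [x, y, z, w].
In Python, from workcell import bot, vision, job_done gives the robot as it stands.
- The arm moves only by the tool drive_tool, never from a script. Its argument "steps" is one flat list of numbers, 7 for each row, row after row: the shift along the tool's x, y, z in m, then the turn, a rotation vector about the tool's x, y, z in degrees, then the closure, from -1 (fully open) to 1 (shut). A call has 1 to 8 rows; each row shifts and turns the commanded pose from where the row before left it, along the tool's axes as they then stand; what a row does not reach is not made up. A row lasts 1/12 s, in which the tool goes at most 41.7 mm and 7.16 degrees, less where a joint would pass 70% of its speed; a pose out of reach is approached as far as the arm can. A call is refused whole if a number of a shift passes 0.0417 or a number of a turn 7.16, either way. A call with a gripper value outside its range is refused whole. The fingers move at their own pace and stop on an object; the grip force is fixed at half the most. Time passes only in rows, so rows that do not move let the fingers close. It gives the time, the measured TCP pose, the force and the opening at its end, in the units of the state.
- bot.get_obs(): the state, without advancing time (a new reading comes with each control period).
- vision.camera(name): name is "side" or "top" or "wrist"; returns (picture, depth): 420x560x3 uint8, red, green, blue; 420x560 float32, m along the optical axis (not along the pixel's ray), 0 where there is no reading.
- vision.camera_model(name): a dict with "mtx" (3x3 intrinsics, pixels), "rvec" (rotation vector, rad) and "tvec" (3), from world to camera coordinates, as OpenCV has them. Camera axes: x right, y down, z forward; pixel columns grow to the right and rows downward; lengths in m; the calibration is good to about 2 mm. A picture is of the moment at which its call begins: read the wrist's pose just before it. camera_model takes no time and is no camera call; for the wrist camera it gives the pose at the moment of the call.
- job_done(): hands the job in, once; it reports no verdict.
The state is a dict: "clock": time; "joint_pos": joint angles; "joint_vel": joint speeds; "tau": joint torques, N m; "eef_pos": TCP position; "tool_rot": TCP orientation; "ft_force": force on the tool from outside, world axes, zero at the start; "ft_torque": the same for the moment, N m; "grip_width": finger opening in m.
Only numpy, scipy, OpenCV 4.12 (cv2) and the standard library are available. Lean on these libraries where they do the work, as an engineer would, in place of code of your own. Each camera call takes 0.05 s, during which the arm holds its last target.

TASK

Take the slope gauge, with the culture tube clipped to it, out of its bin compartment and set it level across the ridge of the sprung stud: the middle of its foot on the middle of the ridge, its dial looking along the ridge. Then rock it on the ridge until the swinging pointer settles on the mark on the dial's rim, and finish while still holding it there, pressing lightly so that the sprung stud gives a little but does not bottom out. Leave the other things on the table and in the bin alone.

Things in the scene. Friction and masses are not known exactly. Their poses are not given: they have to be found in the camera images.
- gauge_grip (a point): Middle of the slope gauge's black grip post, 152 mm above the underside of its foot and 20 mm below the post's top, on the gauge's centre line. The post is 28 mm (x) by 30 mm (y), from 122 to 172 mm above the underside. Axes: z up the post; x square out of the dial's face; y along the long side of the foot. Mass about 0.25 kg. It starts upright in one bin compartment.
- gauge_foot (a point): Middle of the underside of the gauge's flat foot, straight below the grip; same axes as the gauge.
- gauge: The slope gauge: a flat grey foot 44 (x) x 110 (y) x 10 mm, on it an upright round white dial 108 mm across and 16 mm thick with a black grip post on top; a stoppered glass culture tube is clipped behind the dial. Origin at the middle of the underside of its foot, same axes as the grip.
- pointer (a joint): Black pointer, a free pendulum in front of the dial, about the gauge's x axis, pivot 74 mm above the underside. 0 when it points straight at the foot; positive turns its tip towards the gauge's +y. Settled it hangs plumb: turning the gauge by t about its own x axis (right-handed) makes it read -t. Swings for about a second after a move.
- pointer_tip (a point): Tip of the pointer, 42 mm from the pivot; its z axis runs from tip to pivot.
- mark (a joint): Where the mark is set (0.2 to 0.42 rad): a dark tab 7 mm wide on the lower rim of the dial, on a stiff ring that stays put; same zero and direction as the pointer. The pointer is on the mark when the two readings agree (the tab covers 0.07 rad to either side).
- mark_tip (a point): Middle of the mark tab, 51 mm from the pivot; its z axis points at the pivot.
- stud: Stud block, fixed: aluminium base 80 x 80 x 26 mm, origin under its centre. In its middle a sprung steel cap with a rounded ridge (radius 10 mm, 44 mm long) along the block's x axis, top 76 mm above the table when not pressed. Beside it (27 mm to +y) a lower round lump, top 37 mm above the table, that the gauge need not touch.
- crown (a point): Middle of the ridge's top line on the sprung cap; moves down with the cap.
- cap (a joint): How far the sprung cap is pressed down: 0 to 0.014 m (bottomed out). Starts to give at about 0.7 N, then 0.4 N per mm; the gauge's own weight would press it about 5 mm.
- bin: Low grey bin, fixed, 264 x 136 x 30 mm, 4 mm walls and floor, three equal open compartments in a row along its x axis; origin under its centre. The gauge stands in one, a stopper and a collar lie in the others.
- stopper: Black rubber stopper, 40 mm across, 32 mm tall, in a bin compartment; origin under it. Leave alone.
- collar: Steel ring, 44 mm across, 16 mm tall, in a bin compartment; origin under it. Leave alone.
- vial: Amber capped jar, 34 mm across, 50 mm tall, beside the stud; origin under it. Leave alone.
- slab: Aluminium offcut 50 x 90 x 19 mm lying beside the stud; origin under it. Leave alone.
- flask: Conical glass flask, 84 mm across, 122 mm tall, beyond the work area. Leave alone.
- beaker: Glass beaker, 70 mm across, 85 mm tall, beyond the work area. Leave alone.
- dishes: Stack of clear dishes, 90 mm across, 45 mm tall, beyond the work area. Leave alone.

How it is judged:
By the outcome, as a careful person would: the job done as asked, in the order asked, and still so for the second after the job is handed in, while the arm keeps its last pose, push and grip.
It also fails if it takes over 37 s, if anything falls off the work surface, if the arm or the gripper's body presses on something with over 40 N, if the wrist force passes 120 N, or if a joint passes its speed limit or range.

## Working session

There is one attempt and no reset: what is moved stays moved. The work goes in short steps, Python scripts to look and compute and a tool call to move; the robot and the scene stay as the last step left them, time stands still between calls to the robot, and variables do not carry over. Pictures are saved under pics/ and viewed, and the job is handed in when it is done.

Besides the shell and the picture viewer there is one more tool, called after "Request:" by a JSON object that holds its "name" and its "arguments", one argument or row to a line. drive_tool: Moves the arm, as the interface text tells. Its arguments: {"type":"object","properties":{"steps":{"type":"array"}},"required":["steps"]}

```bash
mkdir -p pics; ls
cat > h.py <<'E'
import numpy as np, cv2
from scipy.spatial.transform import Rotation as R
from workcell import bot, vision, job_done
def cam(n):
    m=vision.camera_model(n); return np.array(m["mtx"],float),R.from_rotvec(np.ravel(m["rvec"])).as_matrix(),np.ravel(m["tvec"]).astype(float)
def snap(n,f):
    c=cam(n); p,d=vision.camera(n); cv2.imwrite(f"pics/{f}.png",p[:,:,::-1]); np.savez(f"pics/{f}.npz",p=p,d=d,K=c[0],Rm=c[1],t=c[2])
def load(f): return np.load(f"pics/{f}.npz")
def xyz(z,u,v,depth=None):
    d=z['d'][int(v),int(u)] if depth is None else depth
    c=np.linalg.inv(z['K'])@[u,v,1]*d
    return z['Rm'].T@(c-z['t'])
def atz(z,u,v,h):
    r=z['Rm'].T@np.linalg.inv(z['K'])@[u,v,1]; o=-z['Rm'].T@z['t']
    return o+r*(h-o[2])/r[2]
def cloud(z):
    v,u=np.mgrid[0:420,0:560]; d=z['d']
    c=np.stack([u,v,np.ones_like(u)],-1)@np.linalg.inv(z['K']).T*d[...,None]
    return (c-z['t'])@z['Rm']
def proj(z,P):
    c=np.asarray(P)@z['Rm'].T+z['t']; q=c@z['K'].T; return q[...,:2]/q[...,2:]
def crop(f,u0,v0,u1,v1,k,o):
    p=cv2.imread(f"pics/{f}.png")[v0:v1,u0:u1]; cv2.imwrite(f"pics/{o}.png",cv2.resize(p,None,fx=k,fy=k,interpolation=cv2.INTER_CUBIC))
E
python3 - <<'E'
from h import *
print(bot.get_obs(), bot.tip_reach)
snap("top","t0");snap("side","s0");snap("wrist","w0")
for f in("t0","s0","w0"):
    z=load(f); print(f,-z['Rm'].T@z['t'],z['Rm'][2])
a=np.hstack([cv2.imread(f"pics/{f}.png") for f in("t0","s0")])
E
```

```text
pics
{'clock': 0.0, 'joint_pos': array([1.10098758e+00, 2.41408626e-01, 3.72488929e-03, 1.33518316e+00,
       8.36327267e-06, 1.57078164e+00]), 'joint_vel': array([-1.35153762e-03, -3.93004568e-04,  2.24770005e-04,  1.16797238e-03,
        2.35218585e-05,  1.35518231e-03]), 'tau': array([ 2.54387443e-03, -3.72316611e+01,  2.52409083e+01,  1.68967660e-02,
        1.81634232e-04,  1.12454038e-05]), 'eef_pos': array([0.22614115, 0.44540484, 0.30301522]), 'tool_rot': array([ 8.52262023e-01,  5.23114109e-01, -8.84529322e-04,  5.37995265e-04]), 'ft_force': array([ 0.55126758,  0.0703662 , -1.24411308]), 'ft_torque': array([ 0.02099398, -0.01749905, -0.00055345]), 'grip_width': 0.08544962970314532} 0.0726
t0 [ 0.48956156 -0.02341858  0.91915937] [ 0.11591293  0.01437639 -0.99315533]
s0 [ 0.32695346 -0.56341076  0.68143487] [ 0.34985313  0.64327127 -0.6810322 ]
w0 [0.16597824 0.47660864 0.37504585] [ 0.23917407 -0.1224887  -0.96321975]
```

View pics/t0.png

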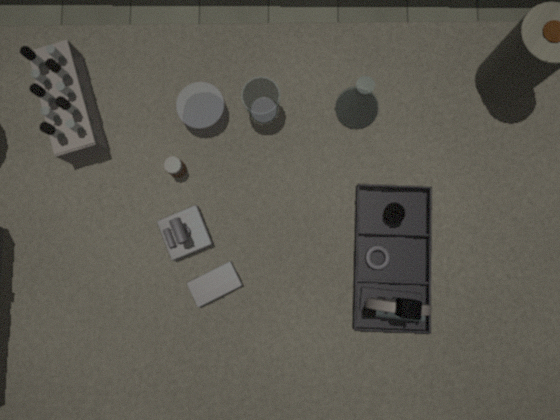

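View pics/s0.png

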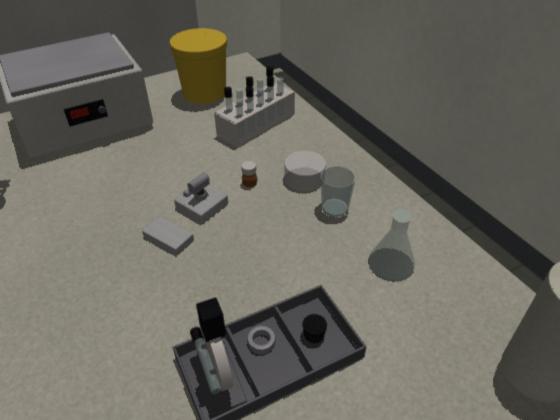

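View pics/w0.png

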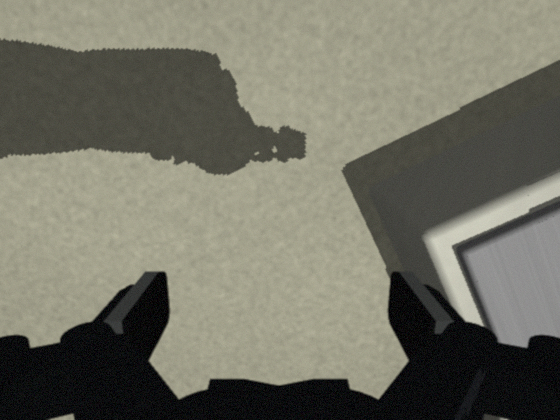

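Run:
```python
from h import *
z=load("t0"); 
for n,u,v in [("bin",394,258),("c1",356,186),("c2",431,186),("c3",431,332),("c4",354,330),("post",408,308),("stud",186,233),("sl",215,284),("vial",174,166)]:
    print(n,xyz(z,u,v).round(3))
print(proj(z,np.array([[0,0,0.],[.3,0,0],[.3,.3,0],[.5,-.3,0]])))
crop("t0",340,175,440,340,5,"t0a");crop("t0",140,140,260,310,4,"t0b")
crop("s0",160,280,370,420,4,"s0a");crop("s0",130,150,270,260,5,"s0b")
```

```text
bin [ 0.508 -0.206  0.007]
c1 [ 0.641 -0.137  0.017]
c2 [ 0.643 -0.28   0.001]
c3 [ 0.373 -0.271 -0.003]
c4 [ 0.377 -0.13   0.   ]
post [ 0.43  -0.191  0.174]
stud [0.553 0.174 0.036]
sl [0.461 0.123 0.018]
vial [0.674 0.195 0.048]
[[283.10255947 550.76078489]
 [282.79382826 373.31147899]
 [118.33226403 373.30084696]
 [444.43119943 261.99525782]]
```

```bash
python3 -c "
import cv2
a=cv2.imread('pics/t0a.png');a=cv2.resize(a,None,fx=.7,fy=.7);b=cv2.imread('pics/t0b.png');b=cv2.resize(b,None,fx=.85,fy=.85)
import numpy as np
c=np.zeros((600,800,3),'u1');c[:min(600,a.shape[0]),:a.shape[1]]=a[:600];c[:b.shape[0],370:370+b.shape[1]]=b[:600,:430];cv2.imwrite('pics/m1.png',cv2.convertScaleAbs(c,alpha=1.6))"
```

```text
(no output)
```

View pics/m1.png

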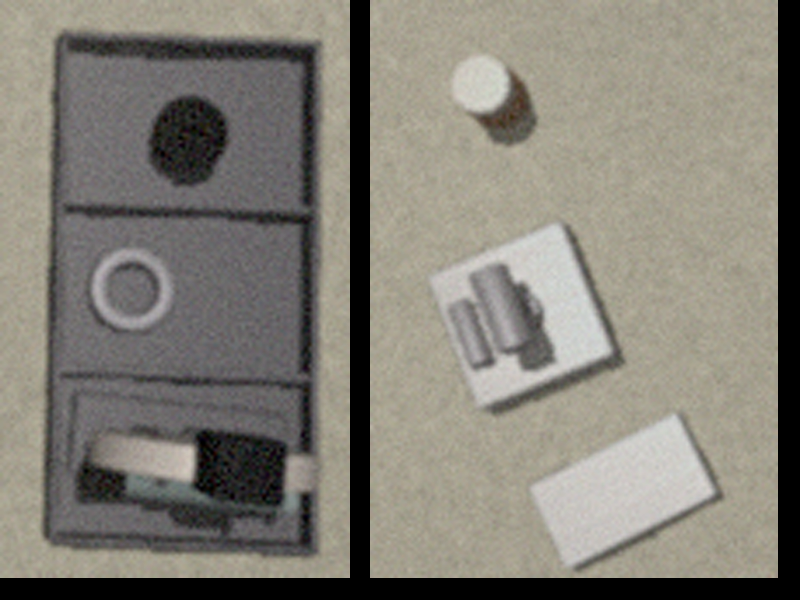

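```bash
python3 -c "
import cv2
for n in ('s0a','s0b'):
  a=cv2.imread(f'pics/{n}.png');a=cv2.resize(a,(800,int(800*a.shape[0]/a.shape[1])));cv2.imwrite(f'pics/{n}2.png',cv2.convertScaleAbs(a[:600],alpha=1.7))"
```

```text
(no output)
```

View pics/s0a2.png

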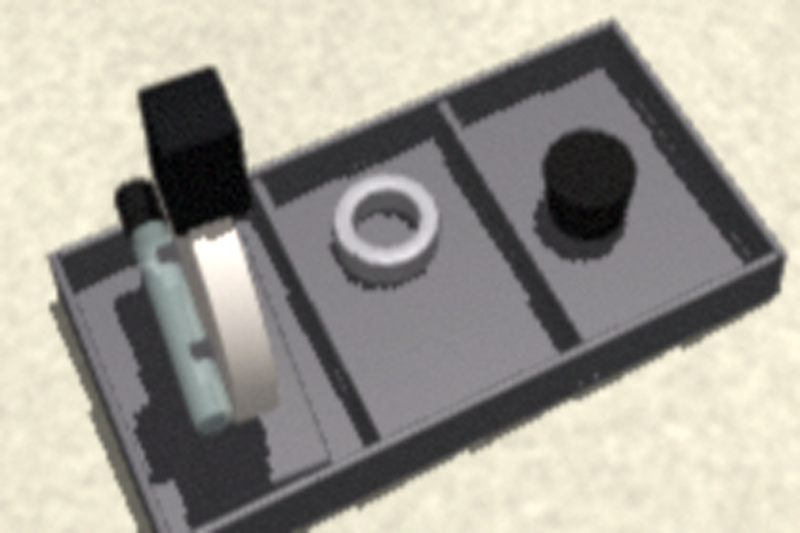

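View pics/s0b2.png

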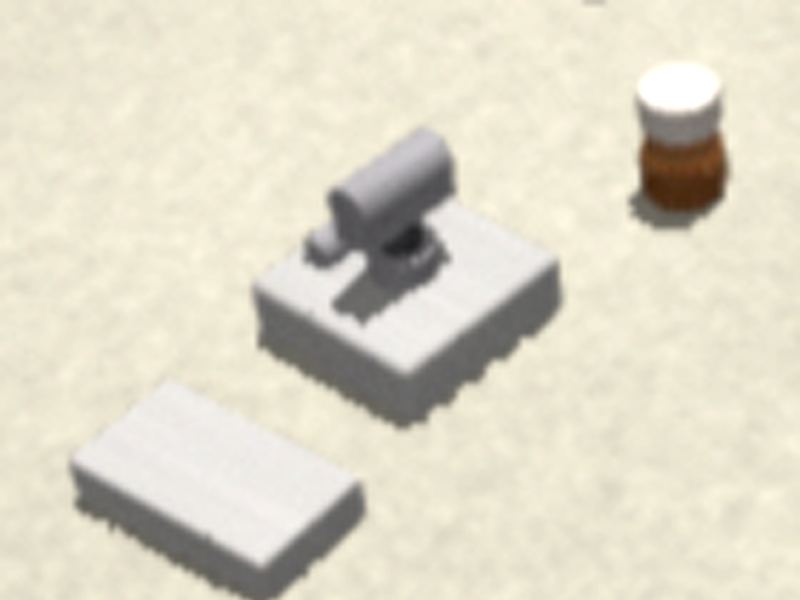

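Run:
```python
from h import *
def rect(P,name):
    r=cv2.minAreaRect((P[:,:2]*1000).astype(np.float32)); print(name,len(P),np.round(r[0],1),np.round(r[1],1),round(r[2],1),"zmed",np.median(P[:,2]).round(4))
for f in("t0","s0"):
    z=load(f);C=cloud(z);P=C[z['d']>0]
    def box(x0,x1,y0,y1,z0,z1): return P[(P[:,0]>x0)&(P[:,0]<x1)&(P[:,1]>y0)&(P[:,1]<y1)&(P[:,2]>z0)&(P[:,2]<z1)]
    rect(box(.49,.62,.11,.24,.02,.031),f+" block")
    q=box(.49,.62,.11,.24,.066,.085);rect(q,f+" ridge");print(q[:,2].max())
    # ridge line via PCA
    c=q.mean(0);u,s,v=np.linalg.svd(q[:,:2]-c[:2]);print("pca",c.round(4),np.degrees(np.arctan2(v[0,1],v[0,0])))
    rect(box(.38,.48,-.26,-.12,.165,.185),f+" posttop")
    rect(box(.36,.48,-.28,-.12,.06,.12),f+" dial")
    rect(box(.36,.48,-.28,-.12,.125,.16),f+" post")
    rect(box(.36,.66,-.3,-.12,.022,.035),f+" bin rim")
    rect(box(.40,.53,.07,.17,.014,.025),f+" slab")
```

```text
t0 block 1386 [535.8 173. ] [124.6  80.8] 22.6 zmed 0.0253
t0 ridge 288 [556.4 180.9] [44.1 19.3] 24.1 zmed 0.0737
0.08037679860301675
pca [0.5562 0.18   0.0732] -157.77671979124202
t0 posttop 408 [ 428.8 -195.1] [30.9 28.1] 83.5 zmed 0.1749
t0 dial 612 [ 422.1 -191.8] [108.3  36.9] 84.3 zmed 0.0704
t0 post 159 [ 436.2 -184.8] [21.6 41.4] 40.4 zmed 0.1327
t0 bin rim 1691 [ 509.6 -199. ] [137.1 264.3] 87.4 zmed 0.0283
t0 slab 1376 [485.5 137.1] [101.6  90.1] 26.4 zmed 0.0185
s0 block 802 [536.7 173.1] [124.5  83.6] 21.3 zmed 0.0256
s0 ridge 176 [557.4 181.3] [46.7 20.1] 19.9 zmed 0.073
0.07801562443470864
pca [0.5561 0.1775 0.0726] -161.02754212737935
s0 posttop 529 [ 429.6 -195. ] [31.9 28.1] 83.7 zmed 0.1753
s0 dial 1335 [ 422.9 -193.3] [109.8  36.7] 84.3 zmed 0.0698
s0 post 454 [ 420.8 -204. ] [25.4 38.9] 42.3 zmed 0.1394
s0 bin rim 2538 [ 510.8 -198.7] [139.7 264.3] 87.7 zmed 0.028
s0 slab 932 [485.4 137.3] [102.2  92. ] 26.3 zmed 0.0186
```

Run:
```python
from h import *
for f in("t0","s0"):
    z=load(f);C=cloud(z);P=C[z['d']>0]
    m=(np.hypot(P[:,0]-.556,P[:,1]-.18)<.068)&(P[:,2]>.0235)&(P[:,2]<.029)
    r=cv2.minAreaRect((P[m][:,:2]*1000).astype(np.float32)); print(f,r)
    m=(np.hypot(P[:,0]-.556,P[:,1]-.18)<.03)&(P[:,2]>.060)
    r=cv2.minAreaRect((P[m][:,:2]*1000).astype(np.float32)); print(f,r)
o=bot.get_obs(); print(o['joint_pos'].round(3))
# yaw map
print(np.degrees(R.from_quat(o['tool_rot']).as_matrix()[:2,0]@[1,0]))
```

```text
t0 ((556.1766967773438, 180.95858764648438), (79.72542572021484, 79.5202865600586), 22.61687469482422)
t0 ((556.185791015625, 181.40379333496094), (44.1104850769043, 20.5609188079834), 23.78257942199707)
s0 ((556.9034423828125, 181.0369415283203), (81.18614196777344, 80.45526885986328), 22.739395141601562)
s0 ((557.56591796875, 180.63369750976562), (47.067352294921875, 20.06192398071289), 17.91677474975586)
[1.101 0.241 0.004 1.335 0.    1.571]
25.938978438365833
```

```bash
cat >> h.py <<'E'
def down(yaw): 
    c,s=np.cos(np.radians(yaw)),np.sin(np.radians(yaw)); return np.array([[c,s,0],[s,-c,0],[0,0,-1.]])
def plan(p1,R1,n,rotz=None,g=-1,p0=None,R0=None,dp=3,dr=1):
    o=bot.get_obs()
    p=o['eef_pos'].copy() if p0 is None else np.array(p0,float); Rm=R.from_quat(o['tool_rot']).as_matrix() if R0 is None else R0
    rows=[]
    for k in range(n):
        w=(1/(n-k))
        rv=R.from_matrix(Rm.T@R1).as_rotvec(degrees=True)
        if rotz is not None:
            rem=rotz-sum(r[5] for r in rows); rv=np.array([rv[0] if abs(rem)<90 else 0,rv[1] if abs(rem)<90 else 0,rem])
        d=Rm.T@(np.array(p1)-p)*w; d=np.round(d,dp); rv=np.round(rv*w,dr)
        rows.append([*d,*rv,g]); p=p+Rm@d; Rm=Rm@R.from_rotvec(rv,degrees=True).as_matrix()
    for k in range(0,n,8): print("["+", ".join(", ".join(f"{x:g}" for x in np.array(r)+0.0) for r in rows[k:k+8])+"]")
    print("end",p.round(4),R.from_matrix(Rm).as_euler('xyz',degrees=True).round(2))
def st():
    o=bot.get_obs(); M=R.from_quat(o['tool_rot']).as_matrix()
    print(round(o['clock'],2),"p",o['eef_pos'].round(4),"xaxis",M[:,0].round(3),"yaw",np.degrees(np.arctan2(M[1,0],M[0,0])).round(2),"z",M[:,2].round(3),"q",np.degrees(o['joint_pos']).round(1),"F",o['ft_force'].round(2),"T",o['ft_torque'].round(3),"w",o['grip_width'].round(4))
E
python3 -c "
from h import *
st()
plan([.429,-.195,.30],down(-96.4),24,rotz=159.4)"
```

```text
Traceback (most recent call last):
  File "h.py", line 41, in st
    print(round(o['clock'],2),"p",o['eef_pos'].round(4),"xaxis",M[:,0].round(3),"yaw",np.degrees(np.arctan2(M[1,0],M[0,0])).round(2),"z",M[:,2].round(3),"q",np.degrees(o['joint_pos']).round(1),"F",o['ft_force'].round(2),"T",o['ft_torque'].round(3),"w",o['grip_width'].round(4))
                                                                                                                                                                                                                                                            ^^^^^^^^^^^^^^^^^^^^^
AttributeError: 'float' object has no attribute 'round'
```

```bash
sed -i "s/o\['grip_width'\].round(4)/round(o['grip_width'],4)/" h.py
python3 -c "
from h import *
st()
plan([.429,-.195,.30],down(-96.4),24,rotz=159.4)"
```

```text
0.15 p [0.2262 0.4455 0.3032] xaxis [ 0.453  0.892 -0.002] yaw 63.08 z [-0.001 -0.001 -1.   ] q [63.1 13.8  0.2 76.5  0.  90. ] F [ 0.04  0.2  -0.7 ] T [-0.005 -0.024 -0.009] w 0.0854
[-0.02, 0.02, 0, 0, 0, 6.6, -1, -0.018, 0.022, 0, 0, 0, 6.6, -1, -0.015, 0.024, 0, 0, 0, 6.6, -1, -0.012, 0.025, 0, 0, 0, 6.6, -1, -0.009, 0.026, 0, 0, 0, 6.6, -1, -0.006, 0.027, 0, 0, 0, 6.7, -1, -0.003, 0.028, 0, 0, 0, 6.6, -1, 0, 0.028, 0, 0, 0, 6.7, -1]
[0.004, 0.028, 0, 0, 0, 6.6, -1, 0.007, 0.027, 0, 0, 0, 6.7, -1, 0.01, 0.026, 0, 0, 0, 6.6, -1, 0.013, 0.025, 0, 0, 0, 6.7, -1, 0.016, 0.023, 0, 0, 0, 6.6, -1, 0.018, 0.021, 0, 0, 0, 6.7, -1, 0.021, 0.019, 0, 0, 0, 6.6, -1, 0.023, 0.017, 0, 0, 0, 6.7, -1]
[0.024, 0.014, 0, 0, 0, 6.6, -1, 0.026, 0.011, 0.001, 0, 0, 6.7, -1, 0.027, 0.008, 0, 0, 0, 6.6, -1, 0.027, 0.005, 0.001, 0, 0, 6.7, -1, 0.028, 0.001, 0, 0, 0, 6.7, -1, 0.028, -0.002, 0.001, 0, 0, 6.6, -1, 0.027, -0.005, 0, 0, 0, 6.7, -1, 0.026, -0.009, 0.001, 0, -0.1, 6.6, -1]
end [ 0.4295 -0.1945  0.3   ] [ 1.7996e+02  1.0000e-02 -9.6320e+01]
```

Request:
{"name": "drive_tool", "arguments": {
  "steps": [-0.02, 0.02, 0, 0, 0, 6.6, -1, -0.018, 0.022, 0, 0, 0, 6.6, -1, -0.015, 0.024, 0, 0, 0, 6.6, -1, -0.012, 0.025, 0, 0, 0, 6.6, -1, -0.009, 0.026, 0, 0, 0, 6.6, -1, -0.006, 0.027, 0, 0, 0, 6.7, -1, -0.003, 0.028, 0, 0, 0, 6.6, -1, 0, 0.028, 0, 0, 0, 6.7, -1]
}}

```text
clock: 0.82
eef_pos: [0.2937, 0.2307, 0.3037]
tool_rot: [0.996, 0.085, -0.0, 0.0]
ft_force: [0.8, 1.1, 0.4]
grip_width: 0.0853
```

Request:
{"name": "drive_tool", "arguments": {
  "steps": [0.004, 0.028, 0, 0, 0, 6.6, -1, 0.007, 0.027, 0, 0, 0, 6.7, -1, 0.01, 0.026, 0, 0, 0, 6.6, -1, 0.013, 0.025, 0, 0, 0, 6.7, -1, 0.016, 0.023, 0, 0, 0, 6.6, -1, 0.018, 0.021, 0, 0, 0, 6.7, -1, 0.021, 0.019, 0, 0, 0, 6.6, -1, 0.023, 0.017, 0, 0, 0, 6.7, -1]
}}

```text
clock: 1.48
eef_pos: [0.3626, 0.0168, 0.3038]
tool_rot: [0.929, -0.37, -0.0, -0.0]
ft_force: [0.2, 1.2, 0.5]
grip_width: 0.0853
```

Request:
{"name": "drive_tool", "arguments": {
  "steps": [0.024, 0.014, 0, 0, 0, 6.6, -1, 0.026, 0.011, 0.001, 0, 0, 6.7, -1, 0.027, 0.008, 0, 0, 0, 6.6, -1, 0.027, 0.005, 0.001, 0, 0, 6.7, -1, 0.028, 0.001, 0, 0, 0, 6.7, -1, 0.028, -0.002, 0.001, 0, 0, 6.6, -1, 0.027, -0.005, 0, 0, 0, 6.7, -1, 0.026, -0.009, 0.001, 0, -0.1, 6.6, -1]
}}

```text
clock: 2.15
eef_pos: [0.4296, -0.1956, 0.2997]
tool_rot: [-0.665, 0.747, 0.001, 0.001]
ft_force: [-0.4, -0.7, -1.1]
grip_width: 0.0852
```

Request:
{"name": "drive_tool", "arguments": {
  "steps": [0, 0, 0, 0, 0, 0, -1, 0, 0, 0, 0, 0, 0, -1]
}}

```text
clock: 2.32
eef_pos: [0.4295, -0.1952, 0.2992]
tool_rot: [-0.667, 0.745, 0.001, 0.0]
ft_force: [0.6, -0.5, 0.4]
grip_width: 0.0855
```

```bash
python3 -c "
from h import *
st(); snap('wrist','w1')
plan([.429,-.195,.211],down(-96.4),6)"
```

```text
2.32 p [ 0.4295 -0.1952  0.2992] xaxis [-0.112 -0.994 -0.002] yaw -96.4 z [-0.001  0.003 -1.   ] q [-2.450e+01  1.080e+01 -4.200e+00  7.510e+01  1.000e-01  1.619e+02] F [ 0.57 -0.55  0.38] T [-0.006  0.032 -0.007] w 0.0855
[0, 0, 0.015, 0, 0, 0, -1, 0, 0, 0.015, 0, 0, 0, -1, 0, 0, 0.015, 0, 0, 0, -1, 0, 0, 0.014, 0, 0, 0, -1, 0, 0, 0.015, 0.1, 0.1, 0, -1, 0.001, 0, 0.014, 0, 0, 0.1, -1]
end [ 0.429  -0.1951  0.2113] [ 1.800e+02  5.000e-02 -9.642e+01]
```

View pics/w1.png

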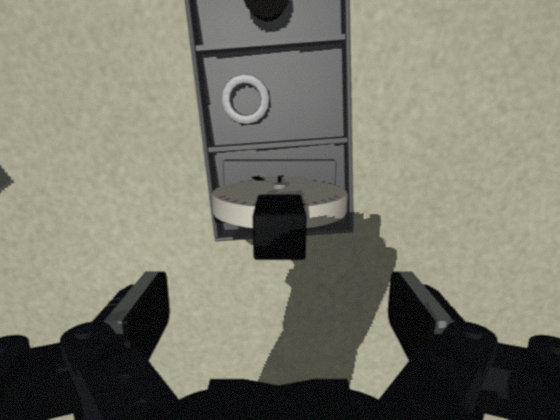

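The wrist view shows the post (280,228) midway between the fingers (~280), the dial face just visible beyond. Descend and close.

Request:
{"name": "drive_tool", "arguments": {
  "steps": [0, 0, 0.015, 0, 0, 0, -1, 0, 0, 0.015, 0, 0, 0, -1, 0, 0, 0.015, 0, 0, 0, -1, 0, 0, 0.015, 0, 0, 0, -1, 0, 0, 0.015, 0, 0, 0, -1, 0, 0, 0.013, 0, 0, 0, -1, 0, 0, 0, 0, 0, 0, -1]
}}

```text
clock: 2.95
eef_pos: [0.4278, -0.192, 0.2096]
tool_rot: [-0.668, 0.744, 0.003, -0.0]
ft_force: [-0.6, -0.3, -0.2]
grip_width: 0.0854
```

Request:
{"name": "drive_tool", "arguments": {
  "steps": [0, 0, 0, 0, 0, 0, 1, 0, 0, 0, 0, 0, 0, 1, 0, 0, 0, 0, 0, 0, 1, 0, 0, 0, 0, 0, 0, 1, 0, 0, 0, 0, 0, 0, 1, 0, 0, 0, 0, 0, 0, 1]
}}

```text
clock: 3.45
eef_pos: [0.4301, -0.1945, 0.2128]
tool_rot: [-0.667, 0.745, -0.0, 0.001]
ft_force: [-0.8, -1.6, 2.6]
grip_width: 0.0289
```

```bash
python3 -c "
from h import *
st(); snap('wrist','w2'); snap('side','s2')"
```

```text
3.45 p [ 0.4301 -0.1945  0.2128] xaxis [-0.11  -0.994 -0.001] yaw -96.33 z [ 0.002  0.    -1.   ] q [-2.44e+01  1.42e+01 -1.34e+01  6.24e+01  1.00e-01  1.62e+02] F [-0.82 -1.55  2.63] T [-0.17   0.073  0.018] w 0.0289
```

View pics/w2.png

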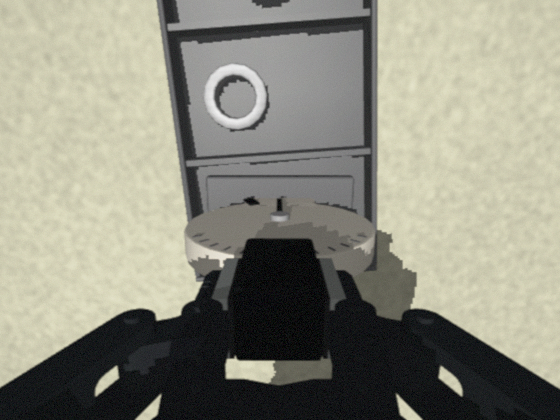

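View pics/s2.png

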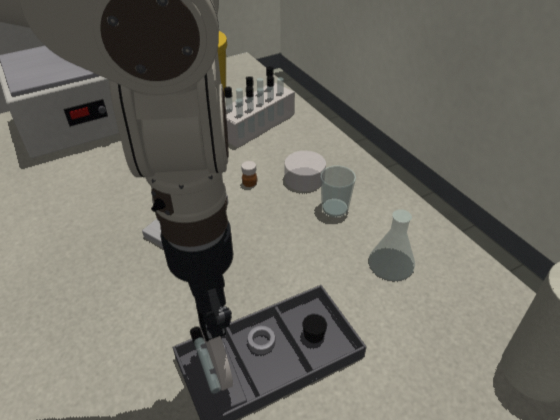

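```bash
python3 -c "
from h import *
crop('w2',210,180,350,250,5,'w2a')
z=load('w2')
print('cam',-z['Rm'].T@z['t'],z['Rm'][2])
# gauge frame model
a=np.radians(-6.4);G=np.array([[np.cos(a),-np.sin(a),0],[np.sin(a),np.cos(a),0],[0,0,1]])
o=np.array([.429,-.195,.004])
for x in (.008,.012,.016):
  for m in (0,.2,.3,.42): print(x,m,'mark',proj(z,o+G@[x,.051*np.sin(m),.074-.051*np.cos(m)]).round(1),'tip',proj(z,o+G@[x,.042*np.sin(m),.074-.042*np.cos(m)]).round(1))
  print('piv',proj(z,o+G@[x,0,.074]).round(1))
"
```

```text
cam [ 0.49798202 -0.20175374  0.28484526] [-0.26483732  0.03060953 -0.96380716]
0.008 0 mark [280. 200.] tip [280. 203.]
0.008 0.2 mark [265.9 200.3] tip [268.  203.3]
0.008 0.3 mark [258.9 200.7] tip [262.1 203.6]
0.008 0.42 mark [250.6 201.4] tip [255.1 204.3]
piv [280.3 220.2]
0.012 0 mark [280.  194.6] tip [280.1 197.4]
0.012 0.2 mark [265.8 194.9] tip [268.  197.7]
0.012 0.3 mark [258.8 195.2] tip [262. 198.]
0.012 0.42 mark [250.5 195.9] tip [255.  198.6]
piv [280.3 213.6]
0.016 0 mark [280.  189.1] tip [280.1 191.7]
0.016 0.2 mark [265.8 189.4] tip [267.9 192. ]
0.016 0.3 mark [258.7 189.7] tip [261.9 192.3]
0.016 0.42 mark [250.4 190.3] tip [254.9 192.8]
piv [280.3 207. ]
```

View pics/w2a.png

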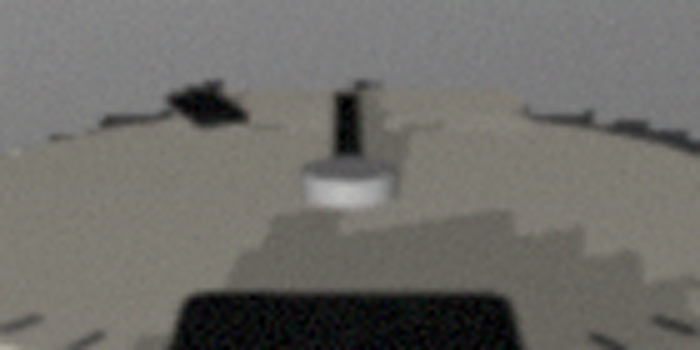

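Mark sits at about (251,201), pointer at u≈279.5 hanging straight down; against the projected model that makes the mark ≈ +0.40 rad (toward gauge +y). The wrist camera sees the dial while the gauge is held. Lift.

Request:
{"name": "drive_tool", "arguments": {
  "steps": [0, 0, -0.005, 0, 0, 0, 1, 0, 0, -0.01, 0, 0, 0, 1, 0, 0, -0.02, 0, 0, 0, 1, 0, 0, -0.025, 0, 0, 0, 1, 0, 0, -0.025, 0, 0, 0, 1, 0, 0, -0.02, 0, 0, 0, 1, 0, 0, -0.012, 0, 0, 0, 1, 0, 0, 0, 0, 0, 0, 1]
}}

```text
clock: 4.22
eef_pos: [0.4305, -0.1945, 0.3315]
tool_rot: [-0.667, 0.745, -0.001, 0.002]
ft_force: [0.2, 0.2, -3.3]
grip_width: 0.0295
```

```bash
python3 -c "
from h import *
st(); snap('top','t3')
plan([.5563,.181,.332],down(-96.33+29),16,rotz=-29,g=1)"
```

```text
4.22 p [ 0.4305 -0.1945  0.3315] xaxis [-0.11  -0.994 -0.001] yaw -96.31 z [ 0.004  0.    -1.   ] q [-2.440e+01  9.900e+00 -5.000e-01  7.940e+01  1.000e-01  1.619e+02] F [ 0.24  0.19 -3.28] T [ 0.002 -0.017 -0.018] w 0.0295
[-0.024, -0.005, 0, 0, 0, -1.8, 1, -0.024, -0.006, 0, 0, 0, -1.8, 1, -0.024, -0.007, 0, 0, 0, -1.8, 1, -0.024, -0.008, 0, 0, 0, -1.8, 1, -0.023, -0.008, 0, 0, 0, -1.8, 1, -0.023, -0.009, 0, 0, 0, -1.8, 1, -0.023, -0.01, 0, 0, 0, -1.8, 1, -0.022, -0.01, 0, 0, 0, -1.8, 1]
[-0.022, -0.011, 0, 0, 0, -1.8, 1, -0.022, -0.012, 0, 0, 0, -1.8, 1, -0.021, -0.012, 0, 0, 0, -1.8, 1, -0.021, -0.013, 0, 0, 0, -1.8, 1, -0.021, -0.014, 0, 0, 0, -1.8, 1, -0.02, -0.015, -0.001, 0, 0, -1.9, 1, -0.02, -0.015, 0, -0.1, 0, -1.8, 1, -0.019, -0.016, -0.001, 0, 0, -1.9, 1]
end [0.5566 0.1814 0.3323] [-1.7998e+02  4.0000e-02 -6.7320e+01]
```

View pics/t3.png

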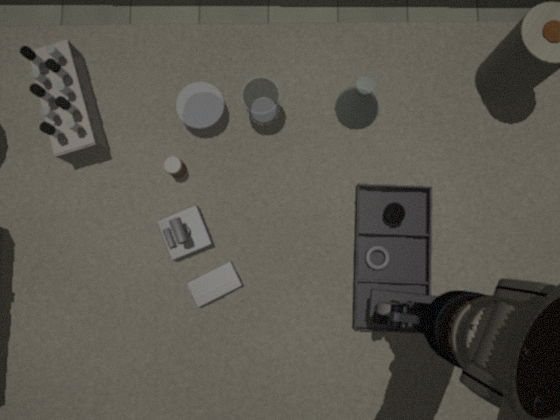

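Top view: the arm holds the gauge above the bin (gripper at ~(400,310)), other items untouched. Carry it over.

Request:
{"name": "drive_tool", "arguments": {
  "steps": [-0.012, -0.002, 0, 0, 0, -0.9, 1, -0.024, -0.006, 0, 0, 0, -1.8, 1, -0.024, -0.006, 0, 0, 0, -1.8, 1, -0.024, -0.007, 0, 0, 0, -1.8, 1, -0.024, -0.008, 0, 0, 0, -1.8, 1, -0.023, -0.008, 0, 0, 0, -1.8, 1, -0.023, -0.009, 0, 0, 0, -1.8, 1, -0.023, -0.01, 0, 0, 0, -1.8, 1]
}}

```text
clock: 4.93
eef_pos: [0.4863, -0.016, 0.3271]
tool_rot: [0.75, -0.661, -0.002, 0.001]
ft_force: [0.1, -0.1, -3.3]
grip_width: 0.0294
```

Request:
{"name": "drive_tool", "arguments": {
  "steps": [-0.022, -0.011, 0, 0, 0, -1.8, 1, -0.022, -0.011, 0, 0, 0, -1.8, 1, -0.022, -0.012, 0, 0, 0, -1.8, 1, -0.021, -0.012, 0, 0, 0, -1.8, 1, -0.021, -0.013, 0, 0, 0, -1.8, 1, -0.021, -0.014, 0, 0, 0, -1.8, 1, -0.02, -0.015, 0, 0, 0, -1.8, 1, -0.015, -0.011, 0, 0, 0, -1.4, 1]
}}

```text
clock: 5.6
eef_pos: [0.5455, 0.1673, 0.3269]
tool_rot: [0.826, -0.564, -0.002, 0.001]
ft_force: [-1.0, -0.2, -1.8]
grip_width: 0.0293
```

Request:
{"name": "drive_tool", "arguments": {
  "steps": [-0.01, -0.007, 0, 0, 0, -0.6, 1, -0.005, -0.003, 0, 0, 0, -0.3, 1, 0, 0, 0, 0, 0, 0, 1, 0, 0, 0, 0, 0, 0, 1, 0, 0, 0, 0, 0, 0, 1, 0, 0, 0, 0, 0, 0, 1]
}}

```text
clock: 6.1
eef_pos: [0.5495, 0.1819, 0.3298]
tool_rot: [0.829, -0.559, -0.0, -0.001]
ft_force: [0.5, -0.9, -2.5]
grip_width: 0.0291
```

```bash
python3 -c "
from h import *
st(); snap('side','s4'); snap('top','t4'); snap('wrist','w4');st()
z=load('w4')
a=np.hstack([cv2.imread('pics/s4.png')[60:300,100:400],cv2.imread('pics/t4.png')[120:360,80:380]])
cv2.imwrite('pics/m4.png',cv2.resize(a,(800,320)))
"
```

```text
6.1 p [0.5495 0.1819 0.3298] xaxis [ 0.374 -0.927 -0.001] yaw -68.01 z [ 0.     0.001 -1.   ] q [1.830e+01 2.250e+01 1.630e+01 8.380e+01 1.000e-01 1.763e+02] F [ 0.46 -0.95 -2.49] T [-0.017  0.007 -0.048] w 0.0291
6.25 p [0.5497 0.1823 0.3299] xaxis [ 0.375 -0.927 -0.001] yaw -67.99 z [ 0.001  0.002 -1.   ] q [1.830e+01 2.250e+01 1.630e+01 8.380e+01 1.000e-01 1.763e+02] F [-0.02  0.54 -3.13] T [-0.002 -0.048  0.027] w 0.0287
```

View pics/m4.png

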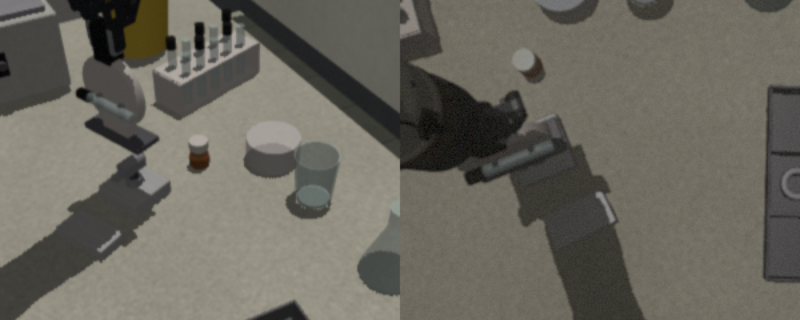

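View pics/w4.png

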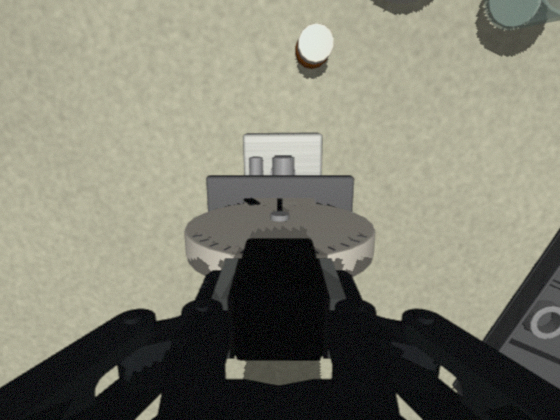

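Side view: gauge hangs level over the stud, tube toward the camera; wrist view: mark (252,202), pointer u≈280. Joint 6 is at 176°, and rocking this way would take it past its range, so I turn the gauge half round (the dial then still looks along the ridge, and faces the side camera).

Request:
{"name": "drive_tool", "arguments": {
  "steps": [0, 0, 0, 0, 0, -4, 1, 0, 0, 0, 0, 0, -7, 1, 0, 0, 0, 0, 0, -7, 1, 0, 0, 0, 0, 0, -7, 1, 0, 0, 0, 0, 0, -7, 1, 0, 0, 0, 0, 0, -7, 1, 0, 0, 0, 0, 0, -7, 1, 0, 0, 0, 0, 0, -7, 1]
}}

```text
clock: 6.92
eef_pos: [0.5497, 0.1826, 0.3298]
tool_rot: [0.992, -0.127, 0.0, -0.001]
ft_force: [0.4, -0.3, -2.3]
grip_width: 0.0295
```

Request:
{"name": "drive_tool", "arguments": {
  "steps": [0, 0, 0, 0, 0, -7, 1, 0, 0, 0, 0, 0, -7, 1, 0, 0, 0, 0, 0, -7, 1, 0, 0, 0, 0, 0, -7, 1, 0, 0, 0, 0, 0, -7, 1, 0, 0, 0, 0, 0, -7, 1, 0, 0, 0, 0, 0, -7, 1, 0, 0, 0, 0, 0, -7, 1]
}}

```text
clock: 7.58
eef_pos: [0.5497, 0.1826, 0.3298]
tool_rot: [0.935, 0.353, 0.0, -0.001]
ft_force: [-0.7, 0.3, -2.6]
grip_width: 0.0291
```

Request:
{"name": "drive_tool", "arguments": {
  "steps": [0, 0, 0, 0, 0, -7, 1, 0, 0, 0, 0, 0, -7, 1, 0, 0, 0, 0, 0, -7, 1, 0, 0, 0, 0, 0, -7, 1, 0, 0, 0, 0, 0, -7, 1, 0, 0, 0, 0, 0, -7, 1, 0, 0, 0, 0, 0, -7, 1, 0, 0, 0, 0, 0, -7, 1]
}}

```text
clock: 8.25
eef_pos: [0.5497, 0.1826, 0.3298]
tool_rot: [0.66, 0.751, 0.001, -0.0]
ft_force: [-0.4, -0.3, -2.1]
grip_width: 0.0291
```

Request:
{"name": "drive_tool", "arguments": {
  "steps": [0, 0, 0, 0, 0, -6, 1, 0, 0, 0, 0, 0, -2.6, 1, 0, 0, 0, 0, 0, 0, 1, 0, 0, 0, 0, 0, 0, 1, 0, 0, 0, 0, 0, 0, 1]
}}

```text
clock: 8.67
eef_pos: [0.5497, 0.1829, 0.3297]
tool_rot: [0.605, 0.797, 0.001, -0.0]
ft_force: [0.2, -0.4, -2.2]
grip_width: 0.0294
```

```bash
python3 -c "
from h import *
st(); snap('side','s5'); snap('wrist','w5');st()
crop('s5',120,40,270,220,3,'s5a')
a=cv2.imread('pics/s5a.png');b=cv2.imread('pics/w5.png')[130:290,180:380];b=cv2.resize(b,None,fx=1.7,fy=1.7)
c=np.zeros((540,800,3),'u1');c[:,:450]=a;c[:b.shape[0],455:455+b.shape[1]]=b[:,:345];cv2.imwrite('pics/m5.png',c)
"
```

```text
8.67 p [0.5497 0.1829 0.3297] xaxis [-0.269  0.963  0.002] yaw 105.6 z [ 0.     0.002 -1.   ] q [18.4 22.5 16.3 83.7  0.1  2.8] F [ 0.18 -0.4  -2.2 ] T [-0.029  0.017  0.003] w 0.0294
8.77 p [0.5497 0.183  0.3296] xaxis [-0.269  0.963  0.002] yaw 105.63 z [ 0.     0.002 -1.   ] q [18.4 22.5 16.3 83.8  0.1  2.7] F [-0.43  0.   -2.03] T [-0.057 -0.035 -0.011] w 0.0296
```

View pics/m5.png

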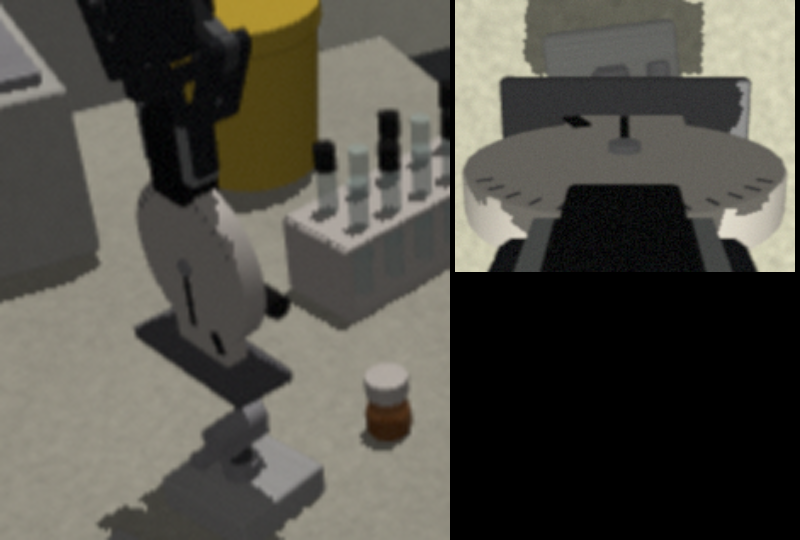

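```bash
python3 -c "
from h import *
z=load('s5');C=cloud(z);P=C[z['d']>0]
m=(np.hypot(P[:,0]-.55,P[:,1]-.183)<.09)&(P[:,2]>.1)&(P[:,2]<.5)
Q=P[m];print(np.histogram(Q[:,2],bins=np.arange(.1,.3,.01)))
m=(Q[:,2]>.122)&(Q[:,2]<.136);F=Q[m];print(F[:,2].min())
print(cv2.minAreaRect((F[:,:2]*1000).astype(np.float32)),np.median(F[:,2]))
# foot top corners by eye
for u,v in [(135,330),(245,405),(292,376)]:
    print(atz(z,120+u/3,40+v/3,.130).round(4))
z=load('w5');C=cloud(z);P=C[z['d']>0]
for u,v in [(209,177),(280,178),(350,177)]: print(xyz(z,u,v))
"
```

```text
(array([  0,   0, 277, 458,  77,  96, 127, 177, 212, 194, 186, 188, 187,
       156, 127,  89, 113, 133, 130]), array([0.1 , 0.11, 0.12, 0.13, 0.14, 0.15, 0.16, 0.17, 0.18, 0.19, 0.2 ,
       0.21, 0.22, 0.23, 0.24, 0.25, 0.26, 0.27, 0.28, 0.29]))
0.12209253637575807
((548.9506225585938, 184.49110412597656), (45.086524963378906, 113.42411804199219), 16.340877532958984) 0.1305227840323091
[0.514  0.2259 0.13  ]
[0.5454 0.1176 0.13  ]
[0.5822 0.1299 0.13  ]
[0.54398193 0.12883936 0.13203779]
[0.53055486 0.1795246  0.13225916]
[0.51592068 0.22909578 0.13230753]
```

Side view: gauge level, dial now visible, pointer tip (190,322 in the crop) and mark tab (218,343). Foot centre ≈ (0.550, 0.184), underside at z ≈ 0.121, which fits the grasp. Align over the crown.

```bash
python3 -c "
from h import *
plan([.5555,.1802,.300],down(112.6),5,g=1)"
```

```text
[-0.001, 0.001, 0.006, 0, 0, -1.4, 1, -0.001, 0.001, 0.006, 0, 0, -1.4, 1, -0.001, 0.001, 0.006, 0, 0, -1.4, 1, -0.001, 0.001, 0.006, 0, 0, -1.4, 1, 0, 0.001, 0.006, 0, -0.1, -1.4, 1]
end [0.5556 0.1808 0.2996] [1.7995e+02 1.0000e-02 1.1263e+02]
```

Request:
{"name": "drive_tool", "arguments": {
  "steps": [-0.001, 0.001, 0.006, 0, 0, -1.4, 1, -0.001, 0.001, 0.006, 0, 0, -1.4, 1, -0.001, 0.001, 0.006, 0, 0, -1.4, 1, -0.001, 0.001, 0.006, 0, 0, -1.4, 1, 0, 0.001, 0.006, 0, 0, -1.4, 1, 0, 0, 0, 0, 0, 0, 1, 0, 0, 0, 0, 0, 0, 1, 0, 0, 0, 0, 0, 0, 1]
}}

```text
clock: 9.43
eef_pos: [0.5557, 0.181, 0.2999]
tool_rot: [0.554, 0.832, 0.001, -0.0]
ft_force: [-0.6, -0.2, -1.2]
grip_width: 0.0296
```

```bash
python3 -c "
from h import *
st(); snap('side','s6'); st()
z=load('s6');C=cloud(z);P=C[z['d']>0]
m=(np.hypot(P[:,0]-.555,P[:,1]-.18)<.075)&(P[:,2]>.093)&(P[:,2]<.105)
F=P[m];print(cv2.minAreaRect((F[:,:2]*1000).astype(np.float32)),np.median(F[:,2]),np.percentile(F[:,2],[5,95]))
crop('s6',140,80,240,210,4,'s6a')"
```

```text
9.43 p [0.5557 0.181  0.2999] xaxis [-0.385  0.923  0.002] yaw 112.66 z [ 0.     0.002 -1.   ] q [18.  23.6 13.5 79.9  0.1 -4.7] F [-0.63 -0.22 -1.17] T [ 0.04  -0.    -0.033] w 0.0296
9.48 p [0.5558 0.181  0.3001] xaxis [-0.385  0.923  0.002] yaw 112.66 z [ 0.001  0.002 -1.   ] q [18.  23.6 13.5 79.9  0.1 -4.7] F [-0.18  0.36 -2.31] T [ 0.011  0.019 -0.012] w 0.0296
((554.5780639648438, 183.18638610839844), (45.30423355102539, 113.01065826416016), 22.925941467285156) 0.10064545282932322 [0.09503593 0.10296389]
```

View pics/s6a.png

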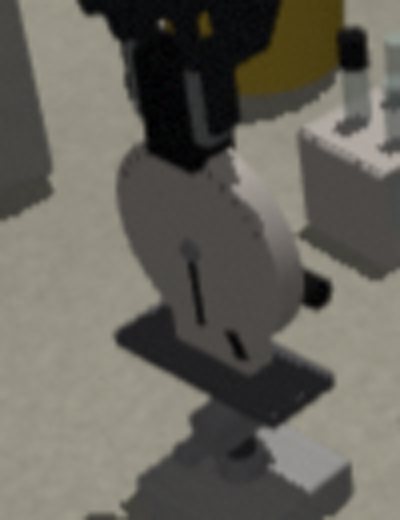

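```bash
python3 -c "
from h import *
z=load('s6')
p=cv2.imread('pics/s6.png');k=6;u0,v0=150,130;p=cv2.resize(p[v0:v0+85,u0:u0+90],None,fx=k,fy=k,interpolation=cv2.INTER_CUBIC);p=cv2.convertScaleAbs(p,alpha=1.8)
def draw(c,yaw,col):
    a=np.radians(yaw);G=np.array([[np.cos(a),-np.sin(a),0],[np.sin(a),np.cos(a),0],[0,0,1]])
    for zz in(0,.01):
        q=np.array([c+G@[sx*.022,sy*.055,zz] for sx,sy in((1,1),(1,-1),(-1,-1),(-1,1))])
        w=((proj(z,q)+.5-[u0,v0])*k).astype(int);cv2.polylines(p,[w],True,col,1)
draw(np.array([.5562,.1815,.0915]),202.6,(0,0,255))
draw(np.array([.5546,.1832,.0915]),202.6,(0,255,0))
def blk(c,yaw):
    a=np.radians(yaw);G=np.array([[np.cos(a),-np.sin(a),0],[np.sin(a),np.cos(a),0],[0,0,1]])
    q=np.array([c+G@[sx*.04,sy*.04,.026] for sx,sy in((1,1),(1,-1),(-1,-1),(-1,1))])
    cv2.polylines(p,[((proj(z,q)+.5-[u0,v0])*k).astype(int)],True,(255,0,0),1)
blk(np.array([.5563,.181,0]),22.6)
cv2.imwrite('pics/s6b.png',p)"
```

```text
(no output)
```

View pics/s6b.png

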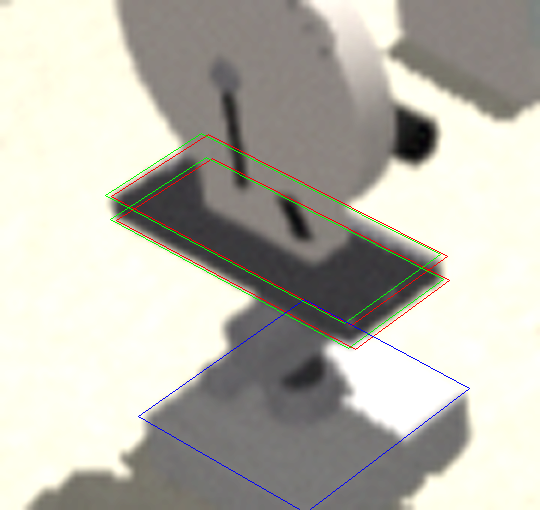

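The red box (model at TCP-derived pose) fits the foot to about 1 mm, and the block outline fits too. Lower, level, onto the ridge.

Request:
{"name": "drive_tool", "arguments": {
  "steps": [-0.001, 0, 0.005, 0, 0, 0, 1, 0, 0, 0.005, 0, 0, 0, 1, 0, 0, 0.004, 0, 0, 0, 1, 0, 0, 0.003, 0, 0, 0, 1, 0, 0, 0.002, 0, 0, 0, 1, 0, 0, 0.001, 0, 0, 0, 1, 0, 0, 0, 0, 0, 0, 1, 0, 0, 0, 0, 0, 0, 1]
}}

```text
clock: 10.15
eef_pos: [0.556, 0.18, 0.2799]
tool_rot: [0.554, 0.832, 0.001, -0.0]
ft_force: [0.1, -1.0, -1.2]
grip_width: 0.0294
```

```bash
cat > seeside.py <<'E'
from h import *
import sys
n=sys.argv[1]
F=[]
st(); snap('side','s'+n); 
z=load('s'+n)
p=cv2.imread(f'pics/s{n}.png');k=6;u0,v0=130,90;p=cv2.resize(p[v0:v0+100,u0:u0+130],None,fx=k,fy=k,interpolation=cv2.INTER_CUBIC);p=cv2.convertScaleAbs(p,alpha=1.8)
cv2.imwrite(f'pics/s{n}b.png',p)
C=cloud(z);P=C[z['d']>0]
m=(np.hypot(P[:,0]-.5563,P[:,1]-.181)<.035)&(P[:,2]>.055)&(P[:,2]<.1)
st()
E
python3 seeside.py 7
```

```text
10.15 p [0.556  0.18   0.2799] xaxis [-0.386  0.923  0.002] yaw 112.68 z [ 0.     0.002 -1.   ] q [17.9 24.  11.2 77.1  0.1 -4.8] F [ 0.08 -0.99 -1.19] T [-0.156  0.254 -0.024] w 0.0294
10.2 p [0.556  0.18   0.2799] xaxis [-0.386  0.923  0.002] yaw 112.68 z [ 0.     0.002 -1.   ] q [17.9 24.  11.2 77.1  0.1 -4.8] F [-1.02  0.18  0.72] T [-0.121  0.218  0.037] w 0.0293
```

View pics/s7b.png

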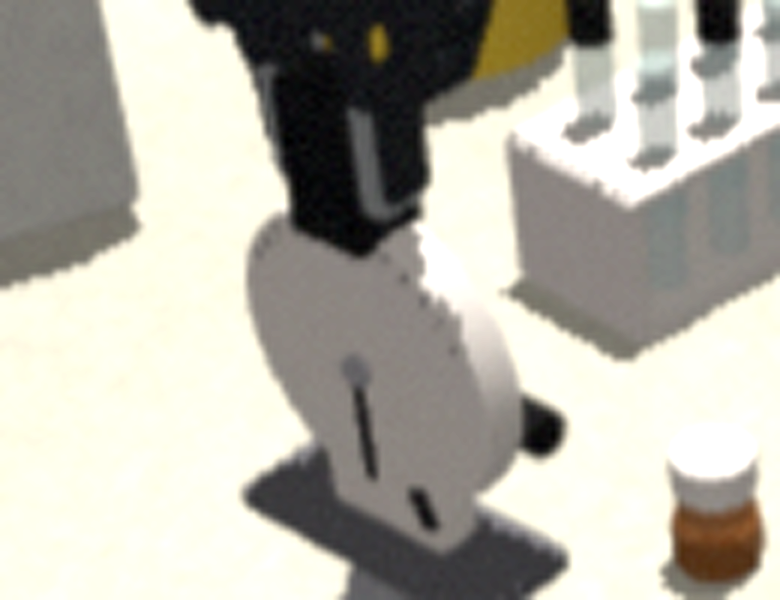

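Foot rests on the ridge: the arm's carried load dropped by ~2 N and TCP height implies ≈5 mm of give; the dial shows pointer plumb (tip ≈(373,478)) and mark at (425,508). Rock half way and check.

Request:
{"name": "drive_tool", "arguments": {
  "steps": [0, 0, 0, 0, 0, 0, 1, 0, 0, 0, 0, 0, 0, 1, -0.0071, 0, 0.0001, 0, 1.95, 0, 1, -0.0071, 0, 0.0001, 0, 1.95, 0, 1, -0.0071, 0, 0.0001, 0, 1.95, 0, 1, -0.0071, 0, 0.0001, 0, 1.95, 0, 1, -0.0071, 0, 0.0001, 0, 1.95, 0, 1, -0.0071, 0, 0.0001, 0, 1.95, 0, 1]
}}

```text
clock: 10.87
eef_pos: [0.5724, 0.1412, 0.2756]
tool_rot: [0.551, 0.828, 0.058, -0.086]
ft_force: [-0.9, 0.4, -0.4]
grip_width: 0.0294
```

```bash
python3 -c "
from h import *
st();o=bot.get_obs();M=R.from_quat(o['tool_rot']).as_matrix();print('foot',o['eef_pos']+M@[0,.001,.2088],'tilt',np.degrees(np.arcsin(M[2,0])),M[2])"
```

```text
10.87 p [0.5724 0.1412 0.2756] xaxis [-0.378  0.902  0.207] yaw 112.72 z [-0.078  0.192 -0.978] q [  9.3  26.5  13.6  79.8  11.6 -13.7] F [-0.95  0.38 -0.38] T [0.101 0.268 0.029] w 0.0294
foot [0.55700212 0.18155165 0.07132972] tilt 11.945336276324339 [ 0.20697838  0.00166063 -0.97834411]
```

Request:
{"name": "drive_tool", "arguments": {
  "steps": [-0.0071, 0, 0.0001, 0, 1.95, 0, 1, -0.0071, 0, 0.0001, 0, 1.95, 0, 1, -0.0071, 0, 0.0001, 0, 1.95, 0, 1, -0.0071, 0, 0.0001, 0, 1.95, 0, 1, -0.0071, 0, 0.0001, 0, 1.95, 0, 1, -0.0062, 0, 0.0001, 0, 1.7, 0, 1, 0, 0, 0, 0, 0, 0, 1, 0, 0, 0, 0, 0, 0, 1]
}}

```text
clock: 11.53
eef_pos: [0.5882, 0.1034, 0.2624]
tool_rot: [0.543, 0.815, 0.111, -0.167]
ft_force: [0.7, -2.1, 0.8]
grip_width: 0.0291
```

Request:
{"name": "drive_tool", "arguments": {
  "steps": [0, 0, 0, 0, 0, 0, 1, 0, 0, 0, 0, 0, 0, 1, 0, 0, 0, 0, 0, 0, 1, 0, 0, 0, 0, 0, 0, 1, 0, 0, 0, 0, 0, 0, 1, 0, 0, 0, 0, 0, 0, 1, 0, 0, 0, 0, 0, 0, 1, 0, 0, 0, 0, 0, 0, 1]
}}

```text
clock: 12.2
eef_pos: [0.5879, 0.1041, 0.263]
tool_rot: [0.543, 0.815, 0.112, -0.167]
ft_force: [1.9, -4.4, 0.1]
grip_width: 0.0294
```

Request:
{"name": "drive_tool", "arguments": {
  "steps": [0, 0, 0, 0, 0, 0, 1, 0, 0, 0, 0, 0, 0, 1, 0, 0, 0, 0, 0, 0, 1, 0, 0, 0, 0, 0, 0, 1, 0, 0, 0, 0, 0, 0, 1, 0, 0, 0, 0, 0, 0, 1, 0, 0, 0, 0, 0, 0, 1, 0, 0, 0, 0, 0, 0, 1]
}}

```text
clock: 12.87
eef_pos: [0.5879, 0.1041, 0.2629]
tool_rot: [0.543, 0.815, 0.112, -0.167]
ft_force: [1.5, -4.4, 0.6]
grip_width: 0.0294
```

```bash
python3 seeside.py 8; python3 -c "
from h import *
st();o=bot.get_obs();M=R.from_quat(o['tool_rot']).as_matrix();print('foot',o['eef_pos']+M@[0,.001,.2088],'tilt',np.arcsin(M[2,0]),M[2])
snap('wrist','w8');crop('w8',210,180,350,250,5,'w8a')"
```

```text
12.87 p [0.5879 0.1041 0.2629] xaxis [-0.355  0.848  0.394] yaw 112.71 z [-0.151  0.364 -0.919] q [  1.8  31.3  17.4  84.6  21.6 -22.5] F [ 1.53 -4.35  0.55] T [-1.76  -0.676  0.085] w 0.0294
12.92 p [0.5879 0.1041 0.2629] xaxis [-0.355  0.848  0.394] yaw 112.71 z [-0.151  0.364 -0.919] q [  1.9  31.3  17.4  84.6  21.6 -22.5] F [ 1.29 -5.02  0.16] T [-1.793 -0.689  0.085] w 0.0291
12.92 p [0.5879 0.1041 0.2629] xaxis [-0.355  0.848  0.394] yaw 112.71 z [-0.151  0.364 -0.919] q [  1.9  31.3  17.4  84.6  21.6 -22.5] F [ 1.29 -5.02  0.16] T [-1.793 -0.689  0.085] w 0.0291
foot [0.55732892 0.18041541 0.07100124] tilt 0.40465648965811757 [ 0.39370302  0.00119257 -0.91923692]
```

View pics/s8b.png

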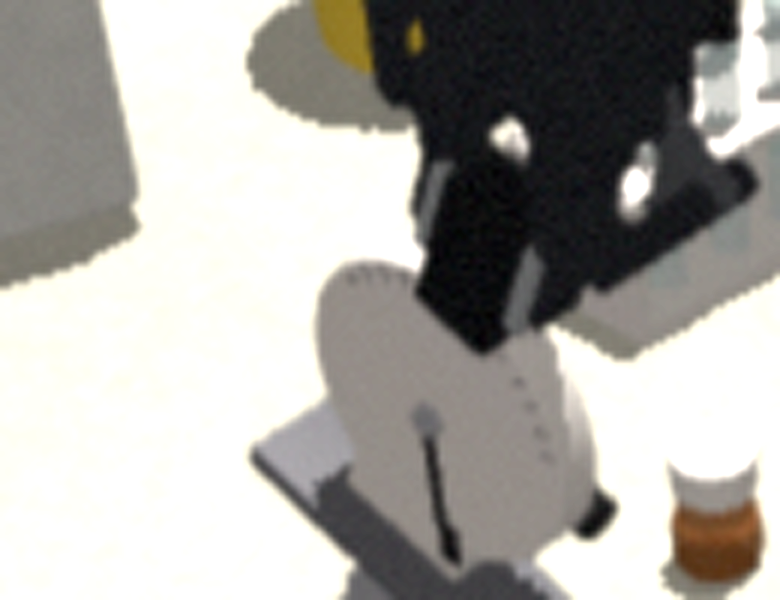

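View pics/w8a.png

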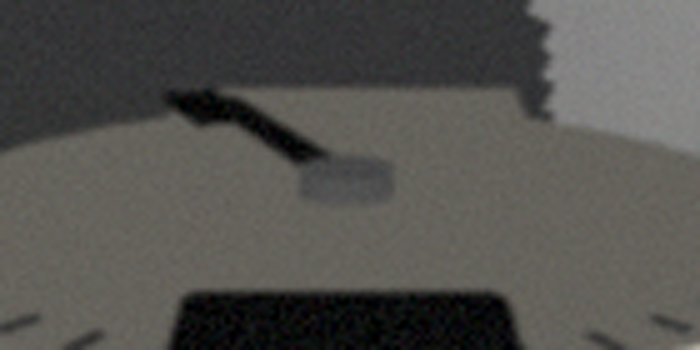

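Both views show the pointer lying on the mark (wrist crop: pointer runs straight into the tab at (205,105)). But there's ~4.5 N of sideways force and 1.8 N·m; I check for an unwanted contact.

```bash
python3 -c "
from h import *
z=load('s8');st()
p=cv2.imread('pics/s8.png');k=7;u0,v0=150,140;p=cv2.resize(p[v0:v0+85,u0:u0+110],None,fx=k,fy=k,interpolation=cv2.INTER_CUBIC);p=cv2.convertScaleAbs(p,alpha=1.8)
o=bot.get_obs();M=R.from_quat(o['tool_rot']).as_matrix();G=M@np.diag([1,1,1.])
G=np.stack([-M[:,1],-M[:,0],-M[:,2]],1);c=o['eef_pos']+M@[0,.001,.2088]
for zz in(0,.01):
    q=np.array([c+G@[sx*.022,sy*.055,zz] for sx,sy in((1,1),(1,-1),(-1,-1),(-1,1))])
    cv2.polylines(p,[((proj(z,q)+.5-[u0,v0])*k).astype(int)],True,(0,0,255),1)
for m,L,col in((.405,.051,(0,255,0)),(.405,.042,(255,0,0)),(0,.0,(255,0,0))):
    q=c+G@[.01,L*np.sin(m),.074-L*np.cos(m)];cv2.circle(p,tuple(((proj(z,q)+.5-[u0,v0])*k).astype(int)),3,col,-1)
cv2.imwrite('pics/s8c.png',p)"
```

```text
12.97 p [0.5879 0.1041 0.263 ] xaxis [-0.355  0.848  0.394] yaw 112.71 z [-0.151  0.364 -0.919] q [  1.9  31.3  17.4  84.6  21.6 -22.5] F [ 1.63 -5.41  0.56] T [-1.816 -0.711  0.062] w 0.0294
```

View pics/s8c.png

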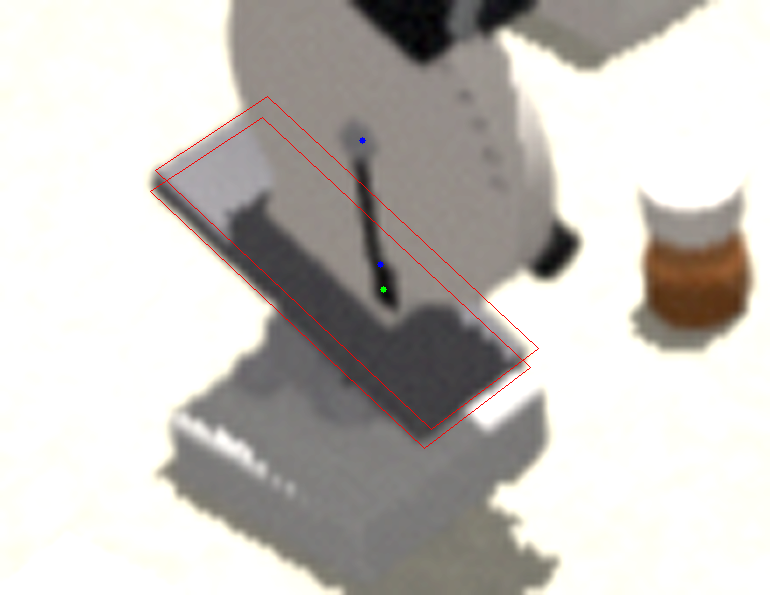

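Foot matches the model, no stray contact is visible; it looks like stored friction along the slope. Ease 1 mm down-slope and re-read.

Request:
{"name": "drive_tool", "arguments": {
  "steps": [-0.0005, 0, 0, 0, 0, 0, 1, -0.0005, 0, 0, 0, 0, 0, 1, 0, 0, 0, 0, 0, 0, 1, 0, 0, 0, 0, 0, 0, 1, 0, 0, 0, 0, 0, 0, 1]
}}

```text
clock: 13.38
eef_pos: [0.588, 0.1037, 0.2625]
tool_rot: [0.543, 0.815, 0.112, -0.168]
ft_force: [1.2, -2.6, -1.0]
grip_width: 0.0296
```

```bash
cat > ft.py <<'E'
from h import *
st();o=bot.get_obs();M=R.from_quat(o['tool_rot']).as_matrix();print('foot',(o['eef_pos']+M@[0,.001,.2088]).round(4),'tilt',np.arcsin(M[2,0]).round(4))
F=o['ft_force']+[0,0,2.5];print('tool-frame contact force',(M.T@F).round(2),'torque',(M.T@o['ft_torque']).round(2))
E
python3 ft.py
```

```text
13.38 p [0.588  0.1037 0.2625] xaxis [-0.355  0.847  0.395] yaw 112.71 z [-0.152  0.365 -0.919] q [  1.8  31.4  17.4  84.7  21.7 -22.6] F [ 1.23 -2.57 -1.02] T [-1.221 -0.549  0.03 ] w 0.0296
foot [0.5573 0.1802 0.0707] tilt 0.4061
tool-frame contact force [-2.02  0.14 -2.48] torque [-0.02 -1.34 -0.04]
```

Request:
{"name": "drive_tool", "arguments": {
  "steps": [-0.0005, 0, 0, 0, 0, 0, 1, -0.0005, 0, 0, 0, 0, 0, 1, 0, 0, 0, 0, 0, 0, 1, 0, 0, 0, 0, 0, 0, 1, 0, 0, 0, 0, 0, 0, 1]
}}

```text
clock: 13.8
eef_pos: [0.5882, 0.1032, 0.2621]
tool_rot: [0.543, 0.815, 0.112, -0.168]
ft_force: [0.6, -0.4, 0.0]
grip_width: 0.0292
```

```bash
python3 ft.py; python3 ft.py
```

```text
13.8 p [0.5882 0.1032 0.2621] xaxis [-0.355  0.847  0.396] yaw 112.71 z [-0.152  0.366 -0.918] q [  1.7  31.4  17.4  84.7  21.7 -22.7] F [ 0.63 -0.4   0.02] T [-0.256 -0.276 -0.081] w 0.0292
foot [0.5573 0.1799 0.0704] tilt 0.4071
tool-frame contact force [ 0.44  0.42 -2.56] torque [-0.18 -0.34  0.01]
13.8 p [0.5882 0.1032 0.2621] xaxis [-0.355  0.847  0.396] yaw 112.71 z [-0.152  0.366 -0.918] q [  1.7  31.4  17.4  84.7  21.7 -22.7] F [ 0.63 -0.4   0.02] T [-0.256 -0.276 -0.081] w 0.0292
foot [0.5573 0.1799 0.0704] tilt 0.4071
tool-frame contact force [ 0.44  0.42 -2.56] torque [-0.18 -0.34  0.01]
```

Side load has gone; contact is now ~2.5 N along the tool axis. Let it settle and check finally.

Request:
{"name": "drive_tool", "arguments": {
  "steps": [0, 0, 0, 0, 0, 0, 1, 0, 0, 0, 0, 0, 0, 1, 0, 0, 0, 0, 0, 0, 1, 0, 0, 0, 0, 0, 0, 1, 0, 0, 0, 0, 0, 0, 1, 0, 0, 0, 0, 0, 0, 1, 0, 0, 0, 0, 0, 0, 1, 0, 0, 0, 0, 0, 0, 1]
}}

```text
clock: 14.47
eef_pos: [0.5883, 0.1027, 0.2621]
tool_rot: [0.543, 0.815, 0.112, -0.168]
ft_force: [0.3, 1.6, -0.1]
grip_width: 0.0293
```

```bash
python3 ft.py
python3 - <<'E'
from h import *
snap('wrist','w9');snap('side','s9');snap('top','t9')
def ov(f,u0,v0,w,h,k,on,al):
    z=load(f);p=cv2.imread(f'pics/{f}.png');p=cv2.resize(p[v0:v0+h,u0:u0+w],None,fx=k,fy=k,interpolation=cv2.INTER_CUBIC);return cv2.convertScaleAbs(p,alpha=al)
z=load('w9');o=bot.get_obs();M=R.from_quat(o['tool_rot']).as_matrix();G=np.stack([-M[:,1],-M[:,0],-M[:,2]],1);c=o['eef_pos']+M@[0,.001,.2088]
for m in(.3,.35,.4,.45): print(m,'mark',proj(z,c+G@[.008,.051*np.sin(m),.074-.051*np.cos(m)]).round(1),'tip',proj(z,c+G@[.011,.042*np.sin(m),.074-.042*np.cos(m)]).round(1))
a=ov('w9',225,185,80,50,10,0,1.8);b=ov('s9',150,140,110,85,3,0,1.8)[:,:400];t=ov('t9',140,120,160,110,2.5,0,1.6)[:255,:400]
C=np.zeros((600,800,3),'u1');C[:500][:a.shape[0]]=a;cv2.imwrite('pics/w9a.png',a)
D=np.zeros((260,800,3),'u1');D[:255,:b.shape[1]]=b;D[:t.shape[0],400:400+t.shape[1]]=t;cv2.imwrite('pics/m9.png',D)
E
```

```text
14.47 p [0.5883 0.1027 0.2621] xaxis [-0.355  0.848  0.395] yaw 112.7 z [-0.152  0.364 -0.919] q [  1.7  31.4  17.4  84.7  21.6 -22.7] F [ 0.27  1.55 -0.07] T [-0.026 -0.14  -0.057] w 0.0293
foot [0.5575 0.1791 0.0702] tilt 0.4058
tool-frame contact force [ 2.18  0.85 -1.71] torque [-0.13 -0.08  0.01]
0.3 mark [255.6 198.8] tip [258.7 197.4]
0.35 mark [252.2 199.1] tip [255.7 197.7]
0.4 mark [248.7 199.4] tip [252.8 197.9]
0.45 mark [245.3 199.7] tip [249.9 198.2]
```

View pics/w9a.png

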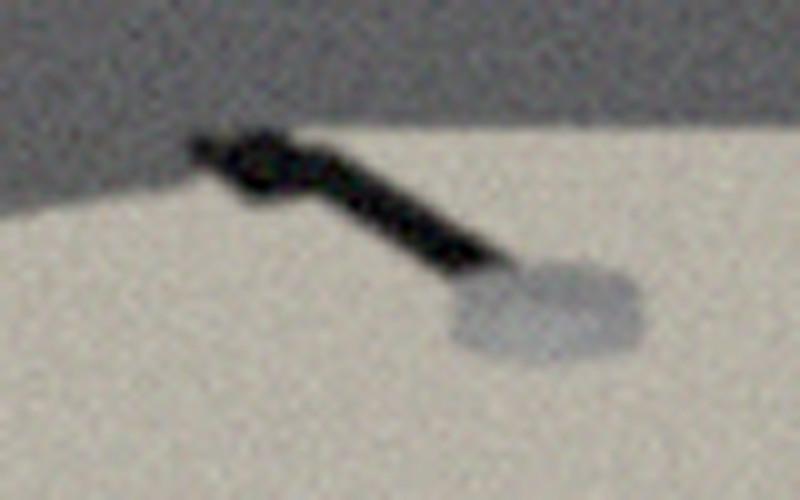

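View pics/m9.png

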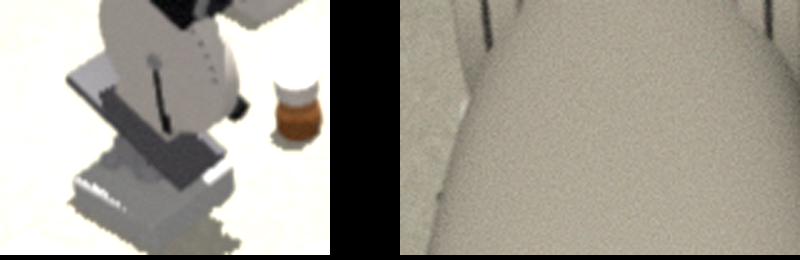

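```bash
python3 ft.py
python3 - <<'E'
from h import *
z=load('s9');k=8;u0,v0=160,155
p=cv2.imread('pics/s9.png');p=cv2.resize(p[v0:v0+65,u0:u0+80],None,fx=k,fy=k,interpolation=cv2.INTER_CUBIC);p=cv2.convertScaleAbs(p,alpha=1.8)
o=bot.get_obs();M=R.from_quat(o['tool_rot']).as_matrix();G=np.stack([-M[:,1],-M[:,0],-M[:,2]],1)
for dx,col in((0,(0,0,255)),(.002,(0,200,0))):
    c=o['eef_pos']+M@[dx,.001,.2088]
    for zz in(0,.01):
        q=np.array([c+G@[sx*.022,sy*.055,zz] for sx,sy in((1,1),(1,-1),(-1,-1),(-1,1))])
        cv2.polylines(p,[((proj(z,q)+.5-[u0,v0])*k).astype(int)],True,col,1)
a=np.radians(22.6);B=np.array([[np.cos(a),-np.sin(a),0],[np.sin(a),np.cos(a),0],[0,0,1]])
q=np.array([[.5563,.181,0]+B@[sx*.04,sy*.04,.026] for sx,sy in((1,1),(1,-1),(-1,-1),(-1,1))])
cv2.polylines(p,[((proj(z,q)+.5-[u0,v0])*k).astype(int)],True,(255,0,0),1)
cv2.imwrite('pics/s9c.png',p)
# depth: foot top plane points in gauge frame
C=cloud(z);P=C[z['d']>0];c=o['eef_pos']+M@[0,.001,.2088];L=(P-c)@G
m=(abs(L[:,2]-.01)<.0025)&(abs(L[:,0])<.026)&(abs(L[:,1])<.06);print('gauge x,y ranges',np.percentile(L[m],[0,1,50,99,100],axis=0).round(4))
E
```

```text
14.62 p [0.5883 0.1026 0.262 ] xaxis [-0.355  0.848  0.395] yaw 112.7 z [-0.152  0.364 -0.919] q [  1.7  31.4  17.4  84.7  21.6 -22.7] F [0.02 1.05 0.39] T [ 0.009 -0.162 -0.058] w 0.0296
foot [0.5576 0.1791 0.0702] tilt 0.4058
tool-frame contact force [ 2.02  0.42 -2.27] torque [-0.16 -0.05 -0.01]
gauge x,y ranges [[-0.0207 -0.0571  0.0075]
 [-0.0194 -0.0556  0.0076]
 [ 0.0091  0.0086  0.0095]
 [ 0.023   0.0524  0.0121]
 [ 0.0238  0.0533  0.0125]]
```

View pics/s9c.png

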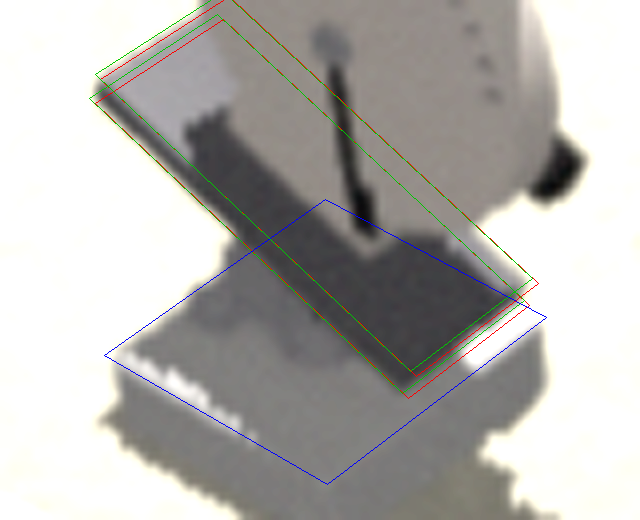

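Depth puts the foot's middle within ~1 mm of the crown both ways, the pose is steady and the pointer is on the mark. Handing in.

```bash
python3 -c "
from h import *
job_done(); st()"
```

```text
the job is handed in; nothing more can be done
the job is handed in; nothing more can be done
```

I took the slope gauge out of the bin, set it level on the ridge, then rocked it until the pointer lay on the mark. I handed it in still holding it there, at about 14.6 s.

**Last checks**
- **Pointer:** the gauge was tilted 0.406 rad, and I measured the mark at about 0.405 rad. In both the wrist and side views the pointer ran into the tab.
- **Foot position:** by depth, the middle of the foot was about 1 mm or less from the crown, and the dial was in line with the ridge to within about 0.5°.
- **Pressing:** the tool height implies the cap is pressed about 6 mm, out of 14 mm before it bottoms out. The contact force was roughly 2–3 N.

**Things that did not go as planned**
- **Dial direction:** the dial looks along the ridge towards the robot, the block's −x. I first brought it over facing the other way, but rocking it that way would have taken joint 6 past its range, so I turned it half round in the air.
- **Sideways force:** after rocking, there was about 4.5 N of sideways force at the ridge. I found no stray contact, so I took it for friction. Easing the tool 2 mm down the slope brought it to about 1–2 N. The foot then crept just under 1 mm before it steadied.
- **Measurement disagreement:** the foot position from the tool pose and from the side camera's depth differed by about 2 mm, which is the calibration limit. I used the camera.
- **Other objects:** I moved nothing else on purpose. In the final top view the arm hid the area around the stud, so I did not see the slab again; the vial was unmoved in the side view.

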